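Seal a pill card in the clamshell press

ROBOT

A 7-joint arm with a two-finger parallel gripper is mounted at the origin on a cart in front of the work surface, level with it; the furniture and walls round the work are solid. World frame = base frame: x ahead of the robot, y to its left, z up, the work surface at z = 0. Lengths are in m, angles in rad, forces in N, time in s.
With the tool pointing down it reaches from about 0.425 to 0.875 m from the base axis. Payload 4.7 kg.
Tool frame: the origin (TCP) lies midway between the tips of the shut fingers; the grasp point (between the pads) lies 19 mm behind it (bot.grip_depth is the distance from the TCP to the grasp point, in m); z points along the fingers, y is the line along which they close (so a half turn about z gives the same grasp; the last joint's range is limited). The gripper opens to 85 mm and grips with 20 to 120 N. Pads are 22 mm wide; open, the fingers measure 114 mm over their backs; the gripper's body (76 mm by 85 mm) begins 54 mm behind the grasp point. The pads swing forward as they close: fully open they stand 13 mm farther back than shut.
Start: joints at [-1.108, 0.321, -0.07, 1.45, 0.023, 1.371, -0.057], TCP at [0.282, 0.586, 0.231] pointing down, gripper open.
Joint ranges: [-2.86, 2.86], [-0.3, 2.09], [-1.38, 1.24], [0.06, 2.45], [-1.56, 4.7], [0.09, 2.05], [-2.69, 2.69]. Speed limits (rad/s): [2.57, 2.57, 3.14, 3.14, 3.14, 3.14, 3.14].

INTERFACE

Orientations are given as a rotation vector (axis times angle).
In Python, from bench import bot, snapshot, calibration, job gives the robot as it stands.
- The arm moves only by the shell command python3 -m pendant 'ROWS' [FORCE]. ROWS is JSON, a list of rows, each an object with "grip": the opening in per cent of the stroke, from 0 (shut) to 100 (fully open); "delta_pos": the shift along the world's x, y, z in cm, a list of three; "delta_rot": the turn, a rotation vector about the world's x, y, z in rad, a list of three. A call has exactly 5 rows; each row shifts and turns the commanded pose from where the row before left it; what a row does not reach is not made up. A row lasts 1/12 s, in which the tool goes at most 41.7 mm and 7.16 degrees, less where a joint would pass 70% of its speed; a pose out of reach is approached as far as the arm can. A call with a gripper value outside its range is refused whole. The fingers move at their own pace and stop on an object; FORCE is the grip in N (left out, the last holds). Time passes only in rows, so rows that do not move let the fingers close, or fill a call up. It gives the time, the measured TCP pose, the force, the opening and the grip force at its end, in the units of the state.
- bot.state(): the state, without advancing time (a new reading comes with each control period).
- snapshot(name): name is "scene" or "side" or "wrist"; returns the picture (420x560x3 uint8, blue, green, red); there is no depth.
- calibration(name): a dict with "camera_matrix" (3x3 intrinsics, pixels), "camera_from_world" (4x4, takes a point from world to camera coordinates). Camera axes: x right, y up, looking along -z (the intrinsics and any distortion apply to the point x, -y, -z); pixel columns grow to the right and rows downward; lengths in m; the calibration is good to about 2 mm. A picture is of the moment at which its call begins: read the wrist's pose just before it. calibration takes no time and is no camera call; for the wrist camera it gives the pose at the moment of the call.
- job.close_job(): hands the job in; it is judged then, once.
The state is a dict: "time": time; "joint_pos": joint angles; "dq": joint speeds; "joint_torque": joint torques, N m; "tool_pos": TCP position; "tcp_rot": TCP orientation; "wrist_force": force on the tool from outside, world axes, zero at the start; "torque": the same for the moment, N m; "grip_width": opening from 0.0 (shut) to 1.0 (fully open); "finger_force": force on a finger pad.
Only numpy, scipy, OpenCV 4.12 (cv2) and the standard library are available. Lean on these libraries where they do the work, as an engineer would, in place of code of your own. Each camera call takes 0.05 s, during which the arm holds its last target. There are 200 camera calls.

TASK

Seal the loaded pill card in the hand press. Slide the blue nest by its black knob all the way under the press, hard up against the end stop; then fold the hinged pressure plate down onto it; then take the red-knobbed register pin from its stand and push it upright down through the plate and the nest into the bed. Bear down on the pin until its flange forces the plate fully shut against the springy black sponge strips, and finish like that, still holding the pin by its knob and pressing, because the plate lifts again as soon as you ease off; leave the bottles, stamps and carton round about where they stand.

Things in the scene. Friction and masses are not known exactly. Their poses are not given: they have to be found in the camera images.
- press: hand press for cold-seal pill cards, fixed to the worktop (place and yaw vary). Grey bed plate 16 mm thick, in its own frame x -100 to +115 mm, y -85 to +215 mm; origin on the worktop (z = 0), x away from the robot, y to the left, z up. Two aluminium guide rails (12 mm high on the bed, tops 28 mm above the worktop) run along y; an aluminium end stop of the same height closes them at y = -72 mm. Hinge lugs (45 mm high) stand at x = 95 mm, y = +-68 mm.
- bed_hole (a point): centre of the upper mouth of the round hole in the bed, 14 mm wide, right through the 16 mm bed; at (-60, 0, 16) mm in the press frame. The plate's hole and the nest's hole lie straight above it only when the plate is down and the nest is home.
- nest (a joint): travel (m) of the blue sliding nest, 130 mm long, that carries the card: 0 = home against the end stop, grows as it is pulled out to the left (press +y), at most 0.10. Needs about 2 N to move, stays where left. Its rims are 27 mm above the worktop; black sponge strips on its left and right rims reach 36 mm and yield. Its 14 mm through hole is at (-60, travel) mm in the press frame.
- nest_knob (a point): centre of the flat top of the nest's black knob, 57 mm above the worktop; the knob is 20 mm across in its upper 10 mm, its neck 13 mm, its foot at 27 mm height stands on the nest's lip (50 mm in x, 36 mm in y). At (-30, 87 + nest travel, 57) mm in the press frame.
- plate (a joint): angle of the hinged pressure plate, rad: 0 = fully shut, 1.57 = upright, up to 1.95 leaning back away from the robot. The hinge is stiff (0.25 N m of friction), so the 0.22 kg plate stays where it is left. Below about 0.05 rad it lies on the nest's sponge strips, which push back: once let go it rests between about 0.025 and 0.05, and shutting it fully takes about 7 N at its hole.
- plate_hinge (a point): middle of the plate's hinge axis, at (95, 0, 36) mm in the press frame; the axis runs along the press y.
- plate_edge (a point): middle of the plate's free edge, 185 mm from the hinge axis, half way through its thickness. The plate is a dark steel frame with a clear window, 122 mm wide and 10 mm thick; its front bar with the hole is solid, 60 mm deep from the free edge. Its outer face is up when it is shut and looks away from the robot when it stands upright.
- plate_hole (a point): centre of the outer mouth of the round hole through the plate, 14 mm wide, 10 mm deep, 155 mm from the hinge axis, 30 mm from the free edge; 41 mm above the worktop when shut.
- pin: loose register pin, 0.12 kg, standing upright in its stand at first. Origin at the centre of its lower tip, z up along the pin. Steel shank 12 mm thick and 37 mm long, its lowest 7 mm tapering to 5 mm; above it a steel flange 48 mm across from 37 to 42 mm; above it the red cylindrical knob, 23 mm across, up to 76 mm.
- pin_knob (a point): centre of the flat top of the pin's red knob, 76 mm above its tip.
- stand: fixed black parking stand of the pin, 50 x 50 mm (62 x 62 mm at the foot), 44 mm high, with a 14 mm hole 40 mm deep in the middle of its top; origin at the centre of its underside. The parked pin's flange rests on it, so its tip is 7 mm above the worktop.
- pill_bottle_1: white pill bottle with a green cap, 48 mm across, 76 mm tall; loose bystander, to be left alone; origin at the centre of its underside
- pill_bottle_2: brown pill bottle with a white cap, 44 mm across, 100 mm tall; loose bystander, to be left alone; origin at the centre of its underside
- rubber_stamp_0: round brown wooden hand stamp, 40 mm across, 60 mm tall; loose bystander, to be left alone; origin at the centre of its underside
- rubber_stamp_1: small square brown wooden hand stamp, 27 mm across, 52 mm tall; loose bystander, to be left alone; origin at the centre of its underside
- carton_i: flat white and pink medicine carton, 53 x 88 x 26 mm; loose bystander, to be left alone; origin at the centre of its underside

How it is judged:
On the way, in this order (a step that is already met when the one before it is completed fails the run):
1. the nest is slid home against its stop while the plate is still well open (value of joint nest below 0.0035 m and value of joint plate above 0.6 rad), for 0.2 s.
2. the plate is folded down onto the nest, the pin not yet in it (value of joint nest below 0.0035 m and value of joint plate below 0.1 rad and horizontal distance between pin and bed_hole above 0.03 m), for 0.2 s.
3. the pin has passed through plate and nest into the bed (value of joint nest below 0.0035 m and z of pin in the frame of bed_hole below -0.002 m and horizontal distance between pin and bed_hole below 0.004 m and angle between pin's own z axis and vertical below 0.1 rad), for 0.1 s.
At the end, for the whole second after the job is handed in: Nest within 3.5 mm of its stop; plate below 0.012 rad; pin within 0.1 rad of upright, its tip 8 mm or more down the bed's hole and within 4 mm of its axis; flange pressing on the plate with over 3 N, fingers on the pin with over 2 N; all kept up through the last second (value of joint nest below 0.0035 m and value of joint plate below 0.012 rad and z of pin in the frame of bed_hole below -0.008 m and horizontal distance between pin and bed_hole below 0.004 m and angle between pin's own z axis and vertical below 0.1 rad and contact force between pin and plate above 3 N and contact force between the fingers and pin above 2 N); the arm keeps its last pose, push and grip.
It fails at once if a bottle, stamp or the pink carton beside the press is pushed more than 25 mm (distance of any of pill_bottle_1, pill_bottle_2, rubber_stamp_0, rubber_stamp_1, carton_i from where it was at the start of the episode above 0.025 m).
It also fails if it takes over 72 s, if anything falls off the work surface, if the arm or the gripper's body presses on something with over 40 N, if the wrist force passes 120 N, or if a joint passes its speed limit or range.

## Working session

There is one attempt and no reset: what is moved stays moved. The work goes in short steps, Python scripts to look and compute and a shell command to move; the robot and the scene stay as the last step left them, time stands still between calls to the robot, and variables do not carry over. Pictures are saved under pics/ and viewed, at most 13 in all, crops included, and the job is handed in when it is done.

```bash
ls; mkdir -p pics; python3 - <<'E'
from bench import bot,snapshot,calibration,job
import cv2,numpy as np
s=bot.state();print(s['time'],s['tool_pos'],s['tcp_rot'],s['grip_width'],bot.grip_depth)
for n in ("scene","side"):
    cv2.imwrite(f"pics/{n}0.png",snapshot(n))
    c=calibration(n);print(n,np.round(c['camera_matrix'],1).tolist(),np.round(c['camera_from_world'],3).tolist(),[k for k in c])
E
```

```text
pics
0.0 [0.2818588  0.58510474 0.2302096 ] [-6.99038317e-01 -3.06249380e+00  3.01078176e-03] 1.0008495577442218 0.0187
scene [[533.2, 0.0, 277.3], [0.0, 533.2, 205.3], [0.0, 0.0, 1.0]] [[0.514, -0.858, 0.014, -0.364], [0.619, 0.383, 0.686, -0.417], [-0.594, -0.344, 0.728, -0.801], [0.0, 0.0, 0.0, 1.0]] ['camera_matrix', 'camera_from_world']
side [[380.0, 0.0, 277.2], [0.0, 380.0, 213.2], [0.0, 0.0, 1.0]] [[0.293, -0.956, -0.015, -0.239], [0.695, 0.202, 0.69, -0.441], [-0.657, -0.212, 0.723, -0.627], [0.0, 0.0, 0.0, 1.0]] ['camera_matrix', 'camera_from_world']
```

View pics/scene0.png

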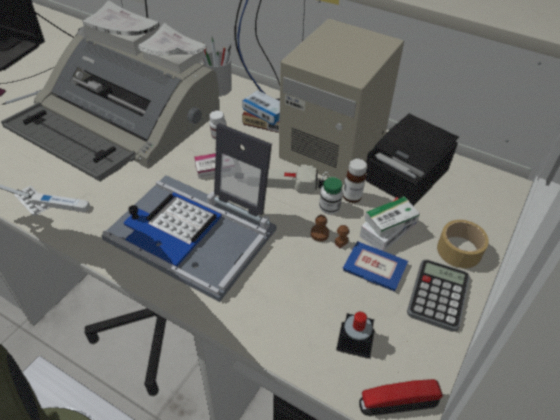

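View pics/side0.png

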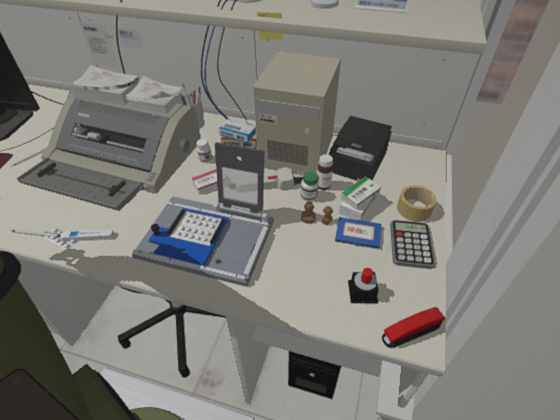

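The scene picture shows the press, with the nest knob at about (133,212), the bed hole at (195,265), the plate's free edge at (243,130) and the red pin knob at (361,318). In the side picture these are at (155,228), (219,262), (240,148) and (367,273).

```bash
cat > h.py <<'E'
import numpy as np,cv2
from bench import bot,snapshot,calibration,job
def ray(c,p):
    K,T=c['camera_matrix'],c['camera_from_world'];K=np.array(K);T=np.array(T)
    d=np.linalg.inv(K)@[p[0],p[1],1];d=d*[1,-1,-1]
    R=T[:3,:3];return -R.T@T[:3,3],(R.T@d)/np.linalg.norm(d)
def onz(c,p,z):
    o,d=ray(c,p);return o+d*(z-o[2])/d[2]
def tri(*cp):
    A=0;b=0
    for c,p in cp:
        o,d=ray(c,p);P=np.eye(3)-np.outer(d,d);A=A+P;b=b+P@o
    return np.linalg.solve(A,b)
def proj(c,X):
    T=np.array(c['camera_from_world']);x=T[:3,:3]@X+T[:3,3];x=x*[1,-1,-1];u=np.array(c['camera_matrix'])@x;return u[:2]/u[2]
def blobs(m,n=6,mn=8):
    k,l,s,ce=cv2.connectedComponentsWithStats(m.astype(np.uint8))
    o=sorted(range(1,k),key=lambda i:-s[i,4])[:n];return [(s[i].tolist(),ce[i].round(1).tolist()) for i in o if s[i,4]>=mn]
E
python3 - <<'E'
from h import *
A=calibration('scene');B=calibration('side')
for n,a,b in [('knob',(133,212),(155,228)),('hole',(195,265),(219,262)),('edge',(243,130),(240,148)),('pin',(361,315),(367,271))]:
    print(n,tri((A,a),(B,b)).round(3),'edge' )
print('hole',onz(A,(195,265),.016),onz(B,(219,262),.016))
print('knob',onz(A,(133,209),.057),onz(B,(155,226),.057))
print('pin',onz(A,(361,315),.083),onz(B,(367,271),.083))
for n,p in [('b1',(331,206)),('b2',(353,198)),('s0',(319,238)),('s1',(342,243)),('carton',(212,165)),('bottleback',(217,133))]: print(n,onz(A,p,.0).round(3))
for n in('scene','side'):
    i=cv2.imread(f'pics/{n}0.png')
    c=i[115:300,95:285] if n=='scene' else i[135:290,125:285]
    cv2.imwrite(f'pics/{n}_c.png',cv2.resize(c,None,fx=3,fy=3,interpolation=cv2.INTER_CUBIC))
E
```

```text
knob [0.467 0.207 0.053] edge
hole [0.441 0.031 0.017] edge
edge [0.634 0.034 0.22 ] edge
pin [ 0.474 -0.308  0.073] edge
hole [0.44300336 0.0322871  0.016     ] [0.44126003 0.0306865  0.016     ]
knob [0.46923733 0.2073509  0.057     ] [0.47151919 0.2093232  0.057     ]
pin [ 0.46901005 -0.30937789  0.083     ] [ 0.4651224 -0.3084281  0.083    ]
b1 [ 0.744 -0.12   0.   ]
b2 [ 0.793 -0.151  0.   ]
s0 [ 0.647 -0.141  0.   ]
s1 [ 0.661 -0.188  0.   ]
carton [0.714 0.188 0.   ]
bottleback [0.82  0.248 0.   ]
```

View pics/scene_c.png

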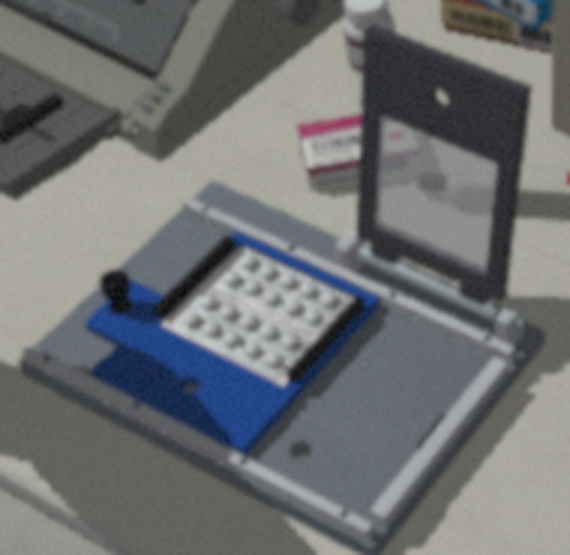

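The 3x crop shows the knob top at scene (133.3,209), the bed hole at (195,264.7), the nest hole at (158.3,243.3) and the plate hole at (242.3,147.3). The bed corners are at about (103.3,235), (220,296.7) and (165,176). The plate is close to upright.

```bash
python3 - <<'E'
from h import *
A=calibration('scene');B=calibration('side')
c=lambda x,y:(95+x/3,115+y/3)
for n,p,z in [('FL',(25,360),.016),('FR',(375,545),.016),('BL',(210,183),.016),('hole',(300,449),.016),('nesthole',(190,385),.027),('stopR',(372,525),.028),('knob',(115,283),.057),('lugR',(512,310),.045),('lugL',(347,240),.045)]:
    print(n,onz(A,c(*p),z).round(4))
for n in('scene','side'):
    i=cv2.imread(f'pics/{n}0.png').astype(int);b,g,r=i[...,0],i[...,1],i[...,2]
    C=calibration(n)
    m=(r>140)&(g<80)&(b<80);print(n,'red',blobs(m,4))
    m=(b>90)&(r<60)&(g<100);print('blue',blobs(m,2))
E
```

```text
FL [0.4056 0.2419 0.016 ]
FR [ 0.4078 -0.0533  0.016 ]
BL [0.6127 0.2466 0.016 ]
hole [0.4437 0.0328 0.016 ]
nesthole [0.442 0.123 0.027]
stopR [ 0.4129 -0.0483  0.028 ]
knob [0.4689 0.2061 0.057 ]
lugR [ 0.6011 -0.0355  0.045 ]
lugL [0.5962 0.1019 0.045 ]
scene red [([363, 386, 27, 19, 300], [374.8, 394.5]), ([355, 312, 10, 9, 72], [359.4, 315.8])]
blue [([124, 215, 71, 51, 1008], [161.6, 239.8]), ([344, 242, 63, 47, 865], [375.5, 266.9])]
side red [([384, 308, 57, 33, 686], [411.0, 323.0]), ([363, 268, 10, 8, 59], [367.1, 271.5]), ([268, 176, 8, 3, 18], [271.6, 177.1]), ([397, 233, 4, 2, 8], [398.5, 233.5])]
blue [([149, 233, 65, 32, 732], [185.0, 247.0]), ([336, 218, 45, 29, 483], [358.7, 233.5])]
```

```bash
python3 -m pendant '[{"grip":0,"delta_pos":[2,-3.3,0],"delta_rot":[0,0,0.1]},{"grip":0,"delta_pos":[2,-3.3,0],"delta_rot":[0,0,0.1]},{"grip":0,"delta_pos":[2,-3.3,0],"delta_rot":[0,0,0.1]},{"grip":0,"delta_pos":[2,-3.3,0],"delta_rot":[0,0,0.1]},{"grip":0,"delta_pos":[2,-3.3,0],"delta_rot":[0,0,0.05]}]' 40
python3 -m pendant '[{"grip":0,"delta_pos":[2,-3.3,-2],"delta_rot":[0,0,0]},{"grip":0,"delta_pos":[2,-3.3,-2],"delta_rot":[0,0,0]},{"grip":0,"delta_pos":[2,-3.3,-2],"delta_rot":[0,0,0]},{"grip":0,"delta_pos":[2,-3.3,-2],"delta_rot":[0,0,0]},{"grip":0,"delta_pos":[0.7,-2.5,-2],"delta_rot":[0,0,0]}]'
python3 - <<'E'
from h import *
s=bot.state();print(s['tool_pos'],s['tcp_rot'],s['wrist_force'])
c=calibration('wrist');i=snapshot('wrist');cv2.imwrite('pics/w1.png',i);np.save('w1.npy',c['camera_from_world']);
print([proj(c,np.array(p)).round(0) for p in [(.469,.206,.057),(.443,.032,.016)]])
E
```

```text
time: 0.52
tool_pos: [0.3825, 0.4188, 0.2308]
tcp_rot: [0.01, -3.141, 0.001]
wrist_force: [-0.1, 1.1, -0.2]
grip_width: 0.299
finger_force: 0.0
time: 0.93
tool_pos: [0.4683, 0.2653, 0.1339]
tcp_rot: [0.004, 3.14, -0.001]
wrist_force: [1.7, 0.2, -0.6]
grip_width: 0.002
finger_force: 0.0
[0.46826831 0.2652943  0.13385663] [ 4.00871268e-03  3.13979055e+00 -1.30988721e-03] [ 1.68295381  0.18518513 -0.5926337 ]
[array([194., 214.]), array([-17., 167.])]
```

View pics/w1.png

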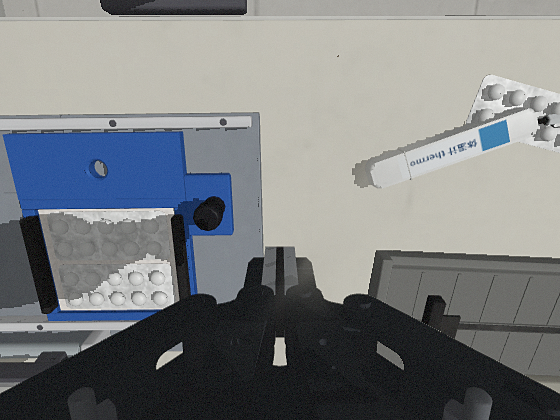

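The wrist picture shows the knob top at about (211,211), the nest hole at (99,168) and the bed's left edge at column 258. The fingers are just right of the knob, clear of it in y.

```bash
python3 - <<'E'
from h import *
c={'camera_matrix':calibration('wrist')['camera_matrix'],'camera_from_world':np.load('w1.npy')}
for n,p,z in [('knob',(211,211),.057),('nesthole',(99,168),.027),('bedFL',(260,113),.016),('bedL2',(263,247),.016),('rail0',(5,122),.028),('rail1',(240,121),.028)]: print(n,onz(c,p,z).round(4))
E
```

```text
knob [0.467  0.2179 0.057 ]
nesthole [0.4423 0.1289 0.027 ]
bedFL [0.4028 0.2506 0.016 ]
bedL2 [0.5122 0.251  0.016 ]
rail0 [0.4083 0.0667 0.028 ]
rail1 [0.4081 0.2367 0.028 ]
```

```bash
python3 -m pendant '[{"grip":0,"delta_pos":[0,0,-3],"delta_rot":[0,0,0]},{"grip":0,"delta_pos":[0,0,-3],"delta_rot":[0,0,0]},{"grip":0,"delta_pos":[0,0,-2.4],"delta_rot":[0,0,0]},{"grip":0,"delta_pos":[0,-0.5,-1],"delta_rot":[0,0,0]},{"grip":0,"delta_pos":[0,-0.5,0],"delta_rot":[0,0,0]}]'
python3 -m pendant '[{"grip":0,"delta_pos":[0,-1,0],"delta_rot":[0,0,0]},{"grip":0,"delta_pos":[0,-1,0],"delta_rot":[0,0,0]},{"grip":0,"delta_pos":[0,-1,0],"delta_rot":[0,0,0]},{"grip":0,"delta_pos":[0,-1,0],"delta_rot":[0,0,0]},{"grip":0,"delta_pos":[0,-1,0],"delta_rot":[0,0,0]}]'
python3 -m pendant '[{"grip":0,"delta_pos":[0,-0.8,0],"delta_rot":[0,0,0]},{"grip":0,"delta_pos":[0,-0.8,0],"delta_rot":[0,0,0]},{"grip":0,"delta_pos":[0,-0.8,0],"delta_rot":[0,0,0]},{"grip":0,"delta_pos":[0,-0.6,0],"delta_rot":[0,0,0]},{"grip":0,"delta_pos":[0,-0.5,0],"delta_rot":[0,0,0]}]'
```

```text
time: 1.4
tool_pos: [0.4634, 0.2578, 0.0379]
tcp_rot: [0.003, -3.137, 0.005]
wrist_force: [-0.0, -1.5, 0.0]
grip_width: -0.002
finger_force: 0.0
time: 1.82
tool_pos: [0.467, 0.209, 0.0422]
tcp_rot: [-0.002, 3.138, 0.004]
wrist_force: [1.6, 2.6, 1.0]
grip_width: 0.001
finger_force: 1.5
time: 2.23
tool_pos: [0.4659, 0.1733, 0.0408]
tcp_rot: [-0.001, 3.141, 0.0]
wrist_force: [2.4, 1.9, 1.6]
grip_width: 0.002
finger_force: 1.2
```

```bash
python3 -m pendant '[{"grip":0,"delta_pos":[0,-0.5,0],"delta_rot":[0,0,0]},{"grip":0,"delta_pos":[0,-0.5,0],"delta_rot":[0,0,0]},{"grip":0,"delta_pos":[0,-0.4,0],"delta_rot":[0,0,0]},{"grip":0,"delta_pos":[0,-0.3,0],"delta_rot":[0,0,0]},{"grip":0,"delta_pos":[0,-0.3,0],"delta_rot":[0,0,0]}]'
python3 -m pendant '[{"grip":0,"delta_pos":[0,-0.3,0],"delta_rot":[0,0,0]},{"grip":0,"delta_pos":[0,-0.3,0],"delta_rot":[0,0,0]},{"grip":0,"delta_pos":[0,-0.2,0],"delta_rot":[0,0,0]},{"grip":0,"delta_pos":[0,-0.2,0],"delta_rot":[0,0,0]},{"grip":0,"delta_pos":[0,0,0],"delta_rot":[0,0,0]}]'
```

```text
time: 2.65
tool_pos: [0.4654, 0.1538, 0.0404]
tcp_rot: [0.002, -3.141, 0.0]
wrist_force: [0.5, 2.6, 1.2]
grip_width: 0.001
finger_force: 1.0
time: 3.07
tool_pos: [0.4655, 0.1449, 0.0406]
tcp_rot: [0.002, -3.141, -0.002]
wrist_force: [1.3, 4.9, 0.1]
grip_width: -0.003
finger_force: 1.9
```

```bash
python3 -m pendant '[{"grip":0,"delta_pos":[0,-0.3,0],"delta_rot":[0,0,0]},{"grip":0,"delta_pos":[0,-0.3,0],"delta_rot":[0,0,0]},{"grip":0,"delta_pos":[0,-0.2,0],"delta_rot":[0,0,0]},{"grip":0,"delta_pos":[0,0,0],"delta_rot":[0,0,0]},{"grip":0,"delta_pos":[0,0,0],"delta_rot":[0,0,0]}]'
python3 - <<'E'
from h import *
cv2.imwrite('pics/s2.png',cv2.resize(snapshot('side')[110:310,100:300],None,fx=3,fy=3,interpolation=cv2.INTER_CUBIC))
E
```

```text
time: 3.48
tool_pos: [0.4655, 0.1441, 0.0409]
tcp_rot: [-0.009, 3.14, 0.015]
wrist_force: [1.4, 20.8, -4.4]
grip_width: -0.0
finger_force: 9.3
```

View pics/s2.png

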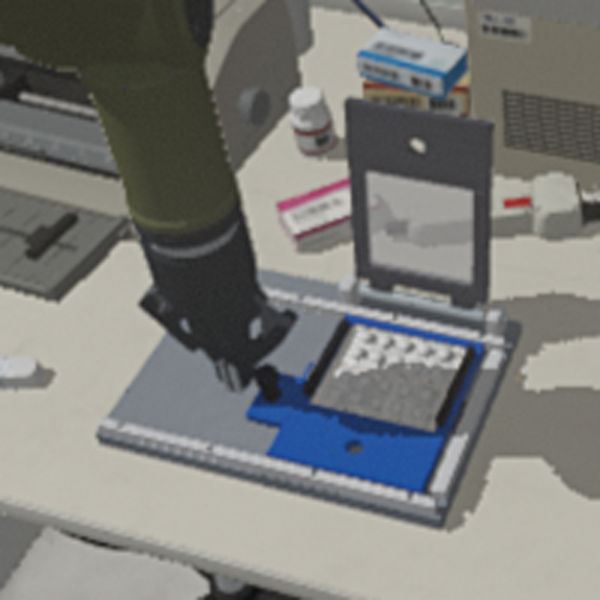

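The nest is home: the push met 20.8 N, the blue tray sits against the end stop, and the plate still stands open. Next I retract, rise and go over behind the plate.

```bash
python3 -m pendant '[{"grip":0,"delta_pos":[0,2,0],"delta_rot":[0,0,0]},{"grip":0,"delta_pos":[0,1,3],"delta_rot":[0,0,0]},{"grip":0,"delta_pos":[0,0,4],"delta_rot":[0,0,0]},{"grip":0,"delta_pos":[0,0,4],"delta_rot":[0,0,0]},{"grip":0,"delta_pos":[0,0,4],"delta_rot":[0,0,0]}]'
python3 -m pendant '[{"grip":0,"delta_pos":[0,0,4],"delta_rot":[0,0,0]},{"grip":0,"delta_pos":[0,0,4],"delta_rot":[0,0,0]},{"grip":0,"delta_pos":[0,0,4],"delta_rot":[0,0,0]},{"grip":0,"delta_pos":[3,-1,1.5],"delta_rot":[0,0,0]},{"grip":0,"delta_pos":[3,-2,0],"delta_rot":[0,0,0]}]'
python3 -m pendant '[{"grip":0,"delta_pos":[3.5,-2,0],"delta_rot":[0,0,0]},{"grip":0,"delta_pos":[3.5,-2,0],"delta_rot":[0,0,0]},{"grip":0,"delta_pos":[3.5,-2,0],"delta_rot":[0,0,0]},{"grip":0,"delta_pos":[3.5,-2,0],"delta_rot":[0,0,0]},{"grip":0,"delta_pos":[2.5,-2,0],"delta_rot":[0,0,0]}]'
python3 - <<'E'
from h import *
s=bot.state();print(s['tool_pos'],s['tcp_rot'],s['wrist_force'])
A=calibration('scene');B=calibration('side')
print('edge',tri((A,(243,130)),(B,(239.5,147))),'hole',tri((A,(242.3,147.3)),(B,(100+418/3,110+145/3))))
cv2.imwrite('pics/s3.png',snapshot('scene')[60:300,90:400].repeat(2,0).repeat(2,1))
E
```

```text
time: 3.95
tool_pos: [0.4646, 0.1648, 0.1915]
tcp_rot: [0.002, -3.139, 0.004]
wrist_force: [1.1, -0.4, -0.5]
grip_width: 0.001
finger_force: 0.0
time: 4.37
tool_pos: [0.5269, 0.1386, 0.3311]
tcp_rot: [-0.011, 3.134, 0.006]
wrist_force: [0.9, 0.1, -0.1]
grip_width: 0.003
finger_force: 0.0
time: 4.78
tool_pos: [0.6921, 0.0339, 0.3238]
tcp_rot: [0.001, -3.139, 0.003]
wrist_force: [-0.9, 0.3, -0.5]
grip_width: -0.004
finger_force: 0.0
[0.69206328 0.03387014 0.32380028] [ 7.10703105e-04 -3.13873376e+00  3.31395428e-03] [-0.91431911  0.34914286 -0.53040016]
edge [0.63558971 0.03567094 0.21972688] hole [0.62545555 0.03310222 0.18970867]
```

View pics/s3.png

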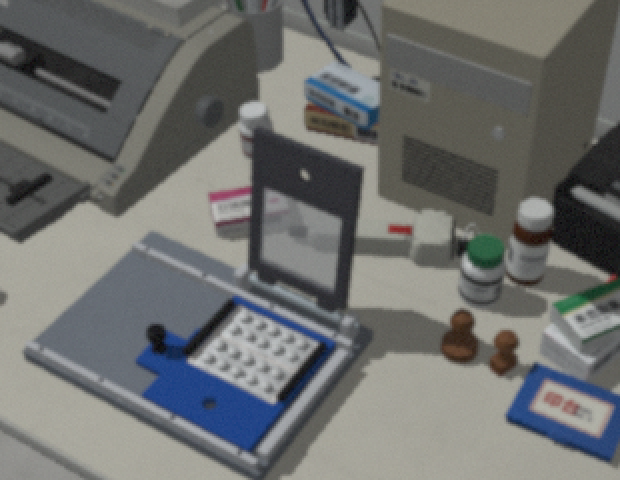

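The crop shows the nest home and the plate still leaning back, with nothing directly behind it (the carton is to the left, the bottles to the right).

```bash
python3 -m pendant '[{"grip":0,"delta_pos":[0,0,-3.5],"delta_rot":[0,0,0]},{"grip":0,"delta_pos":[0,0,-3.5],"delta_rot":[0,0,0]},{"grip":0,"delta_pos":[0,0,-3.5],"delta_rot":[0,0,0]},{"grip":0,"delta_pos":[0,0,-3.4],"delta_rot":[0,0,0]},{"grip":0,"delta_pos":[-1,0,0],"delta_rot":[0,0,0]}]'
python3 -m pendant '[{"grip":0,"delta_pos":[-1.5,0,0],"delta_rot":[0,0,0]},{"grip":0,"delta_pos":[-1.5,0,0],"delta_rot":[0,0,0]},{"grip":0,"delta_pos":[-1.5,0,0],"delta_rot":[0,0,0]},{"grip":0,"delta_pos":[-1.5,0,0],"delta_rot":[0,0,0]},{"grip":0,"delta_pos":[-0.8,0,0],"delta_rot":[0,0,0]}]'
```

```text
time: 5.25
tool_pos: [0.6757, 0.035, 0.1765]
tcp_rot: [0.001, -3.126, 0.005]
wrist_force: [-0.6, -0.3, -1.7]
grip_width: 0.004
finger_force: 0.0
time: 5.67
tool_pos: [0.611, 0.035, 0.1865]
tcp_rot: [0.001, -3.14, 0.002]
wrist_force: [1.4, -0.6, -0.0]
grip_width: 0.003
finger_force: 0.8
```

```bash
python3 -m pendant '[{"grip":0,"delta_pos":[-1.9,0,-0.2],"delta_rot":[0,0,0]},{"grip":0,"delta_pos":[-1.9,0,-0.3],"delta_rot":[0,0,0]},{"grip":0,"delta_pos":[-2.1,0,-0.8],"delta_rot":[0,0,0]},{"grip":0,"delta_pos":[-2.1,0,-0.9],"delta_rot":[0,0,0]},{"grip":0,"delta_pos":[-1.5,0,-1.1],"delta_rot":[0,0,0]}]'
python3 -m pendant '[{"grip":0,"delta_pos":[-1.5,0,-1.2],"delta_rot":[0,0,0]},{"grip":0,"delta_pos":[-1.2,0,-1.5],"delta_rot":[0,0,0]},{"grip":0,"delta_pos":[-1.1,0,-1.5],"delta_rot":[0,0,0]},{"grip":0,"delta_pos":[-0.6,0,-1.3],"delta_rot":[0,0,0]},{"grip":0,"delta_pos":[-0.6,0,-1.3],"delta_rot":[0,0,0]}]'
python3 -m pendant '[{"grip":0,"delta_pos":[-0.3,0,-1.1],"delta_rot":[0,0,0]},{"grip":0,"delta_pos":[-0.3,0,-1.1],"delta_rot":[0,0,0]},{"grip":0,"delta_pos":[-0.1,0,-0.8],"delta_rot":[0,0,0]},{"grip":0,"delta_pos":[-0.1,0,-0.8],"delta_rot":[0,0,0]},{"grip":0,"delta_pos":[0,0,0],"delta_rot":[0,0,0]}]'
```

```text
time: 6.08
tool_pos: [0.5161, 0.0354, 0.1536]
tcp_rot: [0.001, -3.141, 0.001]
wrist_force: [1.1, 0.5, 1.0]
grip_width: 0.004
finger_force: 0.5
time: 6.5
tool_pos: [0.4663, 0.0355, 0.0848]
tcp_rot: [0.002, -3.14, 0.001]
wrist_force: [0.8, 0.3, -0.4]
grip_width: -0.0
finger_force: 0.3
time: 6.92
tool_pos: [0.4589, 0.0358, 0.0463]
tcp_rot: [0.002, -3.139, 0.001]
wrist_force: [-0.0, 0.0, -0.8]
grip_width: -0.001
finger_force: 0.0
```

```bash
python3 -m pendant '[{"grip":0,"delta_pos":[0,0,-0.3],"delta_rot":[0,0,0]},{"grip":0,"delta_pos":[0,0,-0.3],"delta_rot":[0,0,0]},{"grip":0,"delta_pos":[0,0,-0.2],"delta_rot":[0,0,0]},{"grip":0,"delta_pos":[0,0,0],"delta_rot":[0,0,0]},{"grip":0,"delta_pos":[0,0,0],"delta_rot":[0,0,0]}]'
```

```text
time: 7.33
tool_pos: [0.4598, 0.036, 0.041]
tcp_rot: [0.002, -3.141, -0.001]
wrist_force: [-6.1, -2.1, 11.9]
grip_width: 0.003
finger_force: 5.9
```

```bash
python3 -m pendant '[{"grip":0,"delta_pos":[0,0,3.5],"delta_rot":[0,0,0]},{"grip":0,"delta_pos":[0,0,3.5],"delta_rot":[0,0,0]},{"grip":0,"delta_pos":[0,0,4],"delta_rot":[0,0,0]},{"grip":0,"delta_pos":[0,0,0],"delta_rot":[0,0,0]},{"grip":0,"delta_pos":[0,0,0],"delta_rot":[0,0,0]}]'
python3 - <<'E'
from h import *
c=calibration('wrist');i=snapshot('wrist');cv2.imwrite('pics/w4.png',i);np.save('w4.npy',c['camera_from_world']);
print(proj(c,np.array((.443,.033,.045))))
E
```

```text
time: 7.75
tool_pos: [0.4622, 0.0365, 0.1526]
tcp_rot: [-0.002, 3.135, 0.003]
wrist_force: [-0.6, 0.0, -0.9]
grip_width: 0.001
finger_force: 0.0
[274.81446363 175.35136988]
```

View pics/w4.png

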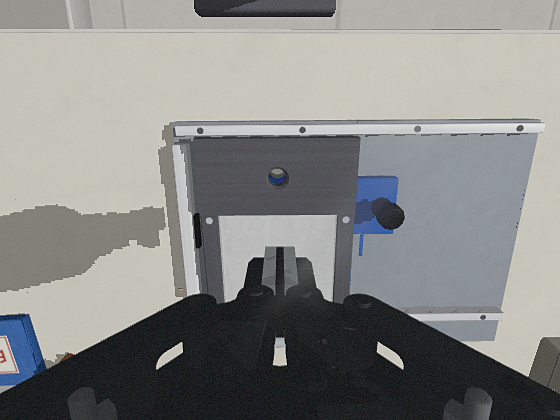

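The plate lies flat. Its hole is at about (278,177) in the wrist picture, and the blue nest hole shows through it in line.

```bash
python3 - <<'E'
from h import *
i=cv2.imread('pics/w4.png').astype(int)[160:195,255:300]
g=i.sum(2);
print('\n'.join(' '.join(f'{v//10:2d}' for v in r[12:34]) for r in g[4:30]))
c={'camera_matrix':calibration('wrist')['camera_matrix'],'camera_from_world':np.load('w4.npy')}
print(onz(c,(278,177),.046),onz(c,(278,177),.041))
E
python3 -m pendant '[{"grip":40,"delta_pos":[0,-4,2],"delta_rot":[0,0,0]},{"grip":60,"delta_pos":[0,-4,2],"delta_rot":[0,0,0]},{"grip":60,"delta_pos":[0,-4,2],"delta_rot":[0,0,0]},{"grip":60,"delta_pos":[0,-4,0],"delta_rot":[0,0,0]},{"grip":60,"delta_pos":[0,-4,0],"delta_rot":[0,0,0]}]'
python3 -m pendant '[{"grip":60,"delta_pos":[0,-4,0],"delta_rot":[0,0,0]},{"grip":60,"delta_pos":[0,-4,0],"delta_rot":[0,0,0]},{"grip":60,"delta_pos":[0,-4,0],"delta_rot":[0,0,0]},{"grip":60,"delta_pos":[0,-2.4,0],"delta_rot":[0,0,0]},{"grip":60,"delta_pos":[0,0,0],"delta_rot":[0,0,0]}]'
python3 - <<'E'
from h import *
c=calibration('wrist');i=snapshot('wrist');cv2.imwrite('pics/w5.png',i);np.save('w5.npy',c['camera_from_world']);
print(bot.state()['tool_pos'])
print(proj(c,np.array((.467,-.309,.083))))
b,g,r=[i[...,k].astype(int) for k in range(3)]
for s,ce in blobs((r>120)&(g<90)&(b<90),4): print(s,ce)
E
```

```text
25 25 25 26 24 25 25 25 25 24 25 26 24 25 25 25 25 25 26 24 25 24
25 27 26 26 26 26 24 26 25 27 26 26 27 26 26 27 26 26 24 27 22 25
25 26 24 25 25 25 25 26 25 24 25 23 27 27 26 26 26 25 26 26 25 26
26 26 26 25 27 23 24 20 20 17 18 18 16 20 23 25 26 26 26 25 27 25
25 25 26 25 23 20 20 19 23 22 21 21 21 16 15 17 22 26 25 25 26 25
26 25 24 24 22 19 29 39 40 38 39 39 39 33 21 15 15 21 24 26 26 25
25 25 23 22 31 40 39 39 39 38 39 39 38 38 39 25 12 14 16 24 25 26
24 26 25 23 32 41 39 39 38 38 39 37 38 39 40 41 23 15 14 18 27 26
25 26 24 20 22 31 40 39 38 38 38 38 38 39 41 33 21 18 14 12 22 27
25 27 17 24 20 22 28 36 41 40 40 40 41 31 32 20 21 23 16 12 15 26
27 24 13 20 21 21 21 23 22 28 27 28 23 22 22 21 23 21 16 13 14 20
26 20 16 16 19 23 23 21 22 23 22 21 22 20 22 22 20 17 18 15 15 18
29 19 16 14 14 21 22 20 21 21 20 23 21 23 24 21 17 16 18 11 17 14
28 21 16 16 15 14 19 23 25 23 22 25 25 25 21 16 15 18 14 12 17 16
28 21 18 17 17 17 16 15 19 19 19 19 19 15 17 13 17 17 12 13 15 14
28 24 17 18 17 18 16 16 17 15 18 15 17 16 16 18 18 16 13 16 16 15
28 24 21 19 18 17 19 18 18 17 15 16 15 17 19
[... 493 characters left out ...]
26 26 25 25 23 22 23 23 21 23 19 19 21 25 24 24 25 24 24
25 25 25 25 23 25 26 25 25 24 25 23 24 25 25 26 25 26 25 26 26 27
[0.44406353 0.03542716 0.046     ] [0.44514311 0.03541578 0.041     ]
time: 8.22
tool_pos: [0.4596, -0.1574, 0.2054]
tcp_rot: [-0.003, 3.141, 0.0]
wrist_force: [0.7, 0.6, -0.7]
grip_width: 0.6
finger_force: 0.0
time: 8.63
tool_pos: [0.4569, -0.3061, 0.204]
tcp_rot: [-0.012, -3.138, 0.006]
wrist_force: [-0.3, -0.6, -0.5]
grip_width: 0.601
finger_force: 0.0
[ 0.45776088 -0.30266828  0.20380408]
[276.80422493 208.32315048]
[98, 66, 120, 110, 4472] [157.4, 119.5]
[267, 193, 25, 27, 498] [279.2, 206.6]
[219, 339, 13, 10, 94] [225.3, 343.9]
[322, 324, 6, 12, 38] [324.9, 330.0]
```

View pics/w5.png

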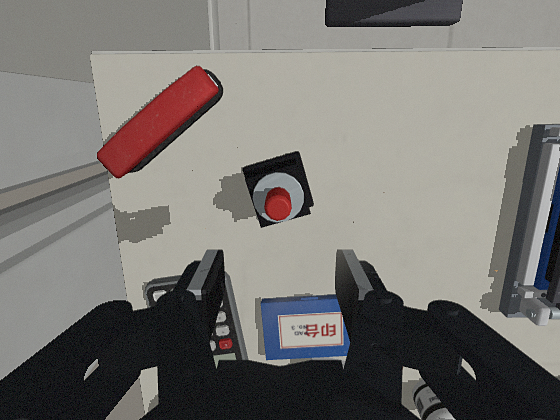

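The wrist picture shows the parked pin's red knob centred at about (279,206), on the flange above the black stand. The stand is turned about 15°. The stapler and the ink pad are clear of the fingers.

```bash
python3 - <<'E'
from h import *
c={'camera_matrix':calibration('wrist')['camera_matrix'],'camera_from_world':np.load('w5.npy')}
p0=onz(c,(279.2,206.6),.068);print(p0)
for dz in (.083,.049): print(dz,proj(c,np.array([p0[0],p0[1],dz])), proj(c,np.array([p0[0]+.0115,p0[1],dz])),proj(c,np.array([p0[0],p0[1]+.0115,dz])))
i=cv2.imread('pics/w5.png').astype(int)
print('\n'.join(' '.join(f'{v:3d}' for v in r) for r in i[190:224:2,264:296:2,2]))
s=bot.state();print(s['tool_pos'],s['tcp_rot'])
E
```

```text
[ 0.47002021 -0.30711184  0.068     ]
0.083 [279.12115993 211.79413262] [279.23885426 224.87864747] [293.00316841 211.69940692]
0.049 [279.2893178  200.71557467] [279.39298755 212.54592718] [291.70502034 200.62849095]
 75  85  83  82  76  85  92  97 102 110 113 131 145 147 147 149
 82  87  76  81  79  78  92  99 102 111 115 118 140 149 149 143
 86  89  79  83  81  86  90 105 101 107 116 124 124 147 145 149
 87  78  83  79 110 128 143 147 147 148 131 117 127 149 146 140
 84  81  77 118 135 139 153 163 158 158 158 156 122 132 149 143
 89  75 112 127 150 160 157 158 154 171 183 163 152 121 147 144
 86  98 123 149 154 157 150 154 153 155 156 180 163 125 141 144
 87 102 142 155 153 155 153 159 160 154 156 159 165 159 140 140
 77 101 148 155 154 154 156 155 155 156 158 156 180 162 143 143
 78 112 158 155 153 150 154 156 154 157 155 158 171 165 137 145
 82  99 155 158 151 155 150 156 154 154 157 155 165 160 144 144
 78  89 142 156 150 154 154 156 155 154 155 157 157 135 143 145
146 106 113 155 152 153 155 153 155 153 155 158 150 143 149 152
150 147 106 117 156 150 154 150 155 154 153 145 150 143 150 100
 42 156 149 109 108 134 154 150 149 144 145 145 148 151  35  97
 23  22  72 130 155 151 109 133 130 151 144 139 138 175 182 175
 21  24  26   9  23  36  63  37  96 173 176 174 175 174 171 173
[ 0.45776088 -0.30266828  0.20380408] [-7.78276381e-03 -3.13799613e+00  1.44945866e-03]
```

```bash
python3 -m pendant '[{"grip":60,"delta_pos":[0.8,0,-3],"delta_rot":[0,0,0]},{"grip":60,"delta_pos":[0,0,-3],"delta_rot":[0,0,0]},{"grip":60,"delta_pos":[0,0,-3],"delta_rot":[0,0,0]},{"grip":60,"delta_pos":[0,0,0],"delta_rot":[0,0,0]},{"grip":60,"delta_pos":[0,0,0],"delta_rot":[0,0,0]}]'
python3 -m pendant '[{"grip":60,"delta_pos":[0,0,-2],"delta_rot":[0,0,0]},{"grip":60,"delta_pos":[0,0,-2],"delta_rot":[0,0,0]},{"grip":60,"delta_pos":[0,0,-1.5],"delta_rot":[0,0,0]},{"grip":60,"delta_pos":[0,0,0],"delta_rot":[0,0,0]},{"grip":60,"delta_pos":[0,0,0],"delta_rot":[0,0,0]}]'
```

```text
time: 9.1
tool_pos: [0.4665, -0.2975, 0.1136]
tcp_rot: [0.004, -3.137, -0.004]
wrist_force: [0.4, -0.9, 1.2]
grip_width: 0.595
finger_force: 0.0
time: 9.52
tool_pos: [0.4685, -0.2996, 0.0618]
tcp_rot: [-0.003, 3.141, -0.0]
wrist_force: [-0.1, -0.8, -0.0]
grip_width: 0.603
finger_force: 0.0
```

```bash
python3 -m pendant '[{"grip":60,"delta_pos":[-0.2,-0.8,0],"delta_rot":[0,0,0]},{"grip":60,"delta_pos":[0,0,-0.8],"delta_rot":[0,0,0]},{"grip":60,"delta_pos":[0,0,0],"delta_rot":[0,0,0]},{"grip":15,"delta_pos":[0,0,0],"delta_rot":[0,0,0]},{"grip":15,"delta_pos":[0,0,0],"delta_rot":[0,0,0]}]' 80
python3 -m pendant '[{"grip":5,"delta_pos":[0,0,0],"delta_rot":[0,0,0]},{"grip":5,"delta_pos":[0,0,0],"delta_rot":[0,0,0]},{"grip":5,"delta_pos":[0,0,0],"delta_rot":[0,0,0]},{"grip":5,"delta_pos":[0,0,0],"delta_rot":[0,0,0]},{"grip":5,"delta_pos":[0,0,0],"delta_rot":[0,0,0]}]'
```

```text
time: 9.93
tool_pos: [0.4658, -0.3078, 0.0528]
tcp_rot: [-0.002, 3.141, 0.0]
wrist_force: [0.2, -0.6, 0.2]
grip_width: 0.327
finger_force: 0.0
time: 10.35
tool_pos: [0.466, -0.3078, 0.0531]
tcp_rot: [-0.002, 3.141, 0.0]
wrist_force: [-1.9, 0.7, 5.7]
grip_width: 0.242
finger_force: 78.6
```

```bash
python3 -m pendant '[{"grip":5,"delta_pos":[0,0,1.5],"delta_rot":[0,0,0]},{"grip":5,"delta_pos":[0,0,2],"delta_rot":[0,0,0]},{"grip":5,"delta_pos":[0,0,2],"delta_rot":[0,0,0]},{"grip":5,"delta_pos":[0,0,2],"delta_rot":[0,0,0]},{"grip":5,"delta_pos":[0,0,1],"delta_rot":[0,0,0]}]'
python3 -m pendant '[{"grip":5,"delta_pos":[0,3,0],"delta_rot":[0,0,0]},{"grip":5,"delta_pos":[-0.5,4,0],"delta_rot":[0,0,0]},{"grip":5,"delta_pos":[-0.5,4,0],"delta_rot":[0,0,0]},{"grip":5,"delta_pos":[-0.5,4,0],"delta_rot":[0,0,0]},{"grip":5,"delta_pos":[-0.5,4,0],"delta_rot":[0,0,0]}]'
python3 -m pendant '[{"grip":5,"delta_pos":[0,4,0],"delta_rot":[0,0,0]},{"grip":5,"delta_pos":[0,4,0],"delta_rot":[0,0,0]},{"grip":5,"delta_pos":[0,4,0],"delta_rot":[0,0,0]},{"grip":5,"delta_pos":[0,3,0],"delta_rot":[0,0,0]},{"grip":5,"delta_pos":[0,0,0],"delta_rot":[0,0,0]}]'
python3 -m pendant '[{"grip":5,"delta_pos":[0,0,-1],"delta_rot":[0,0,0]},{"grip":5,"delta_pos":[0,0,-1],"delta_rot":[0,0,0]},{"grip":5,"delta_pos":[0,0,0],"delta_rot":[0,0,0]},{"grip":5,"delta_pos":[0,0,0],"delta_rot":[0,0,0]},{"grip":5,"delta_pos":[0,0,0],"delta_rot":[0,0,0]}]'
python3 - <<'E'
from h import *
s=bot.state();print(s['tool_pos'],s['tcp_rot'])
t=np.array(s['tool_pos'])
a=snapshot('scene');b=snapshot('side')
P=[]
for n,im in(('scene',a),('side',b)):
    c=calibration(n);u=proj(c,t+[0,0,-.035]).round().astype(int);print(n,u,proj(c,np.array([.444,.034,.046])))
    x,y=u;P.append(cv2.resize(im[y-45:y+55,x-50:x+50],(400,400),interpolation=cv2.INTER_CUBIC));print('crop origin',x-50,y-45)
cv2.imwrite('pics/s6.png',np.hstack(P))
E
```

```text
time: 10.77
tool_pos: [0.4665, -0.3082, 0.1394]
tcp_rot: [-0.002, 3.139, -0.001]
wrist_force: [-0.1, 0.2, -0.6]
grip_width: 0.24
finger_force: 79.6
time: 11.18
tool_pos: [0.4447, -0.1158, 0.1369]
tcp_rot: [0.001, -3.141, -0.0]
wrist_force: [1.1, 0.9, -1.2]
grip_width: 0.245
finger_force: 79.6
time: 11.6
tool_pos: [0.4448, 0.0395, 0.1369]
tcp_rot: [0.018, -3.141, -0.004]
wrist_force: [-0.1, 0.1, -1.4]
grip_width: 0.241
finger_force: 79.7
time: 12.02
tool_pos: [0.4456, 0.0311, 0.1171]
tcp_rot: [-0.002, -3.141, 0.0]
wrist_force: [-0.1, 0.2, -0.8]
grip_width: 0.244
finger_force: 79.6
[0.44556799 0.0310577  0.11711423] [-1.89383781e-03 -3.14079399e+00  4.07709702e-04]
scene [193 243] [193.09815728 255.0086151 ]
crop origin 143 198
side [216 243] [216.55103589 253.13490336]
crop origin 166 198
```

View pics/s6.png

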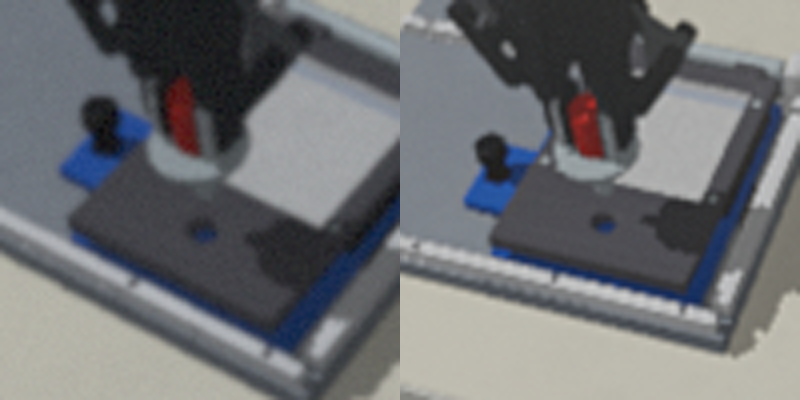

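Both pictures show the pin upright above the plate hole. The plate hole is at scene (194,255.8) and side (217,253.8). The pin tip is at about scene (194.8,247) and side (217,245.5).

```bash
python3 - <<'E'
from h import *
A=calibration('scene');B=calibration('side')
h=(143+204/4,198+231/4),(166+204/4,198+223/4)
print('hole',tri((A,h[0]),(B,h[1])),onz(A,h[0],.046),onz(B,h[1],.046))
# flange centre (z tip+.042): ellipse of disc
t=(143+207/4,198+197/4),(166+204/4,198+190/4)
z=.117-.053+.007
print('tip',tri((A,t[0]),(B,t[1])),onz(A,t[0],z),onz(B,t[1],z))
f=(143+196/4,198+153/4),(166+197/4,198+150/4)
print('flange top',onz(A,f[0],z+.042),onz(B,f[1],z+.042))
E
```

```text
hole [0.44765536 0.03547885 0.03859706] [0.44345497 0.03139485 0.046     ] [0.44262147 0.03226452 0.046     ]
tip [0.45014861 0.03229832 0.06628687] [0.44641571 0.02874396 0.071     ] [0.44782153 0.03099437 0.071     ]
flange top [0.43974166 0.02490758 0.113     ] [0.44322769 0.02733135 0.113     ]
```

```bash
python3 -m pendant '[{"grip":5,"delta_pos":[-0.2,0.25,-0.5],"delta_rot":[0,0,0]},{"grip":5,"delta_pos":[0,0,-0.7],"delta_rot":[0,0,0]},{"grip":5,"delta_pos":[0,0,-0.6],"delta_rot":[0,0,0]},{"grip":5,"delta_pos":[0,0,0],"delta_rot":[0,0,0]},{"grip":5,"delta_pos":[0,0,0],"delta_rot":[0,0,0]}]'
python3 -m pendant '[{"grip":5,"delta_pos":[0,0,-0.3],"delta_rot":[0,0,0]},{"grip":5,"delta_pos":[0,0,-0.3],"delta_rot":[0,0,0]},{"grip":5,"delta_pos":[0,0,-0.2],"delta_rot":[0,0,0]},{"grip":5,"delta_pos":[0,0,0],"delta_rot":[0,0,0]},{"grip":5,"delta_pos":[0,0,0],"delta_rot":[0,0,0]}]'
python3 - <<'E'
from h import *
s=bot.state();print(s['wrist_force'],s['torque'])
a=snapshot('scene')[198:298,143:243];b=snapshot('side')[198:298,166:266]
cv2.imwrite('pics/s7.png',np.hstack([cv2.resize(k,(400,400),interpolation=cv2.INTER_CUBIC) for k in(a,b)]))
E
```

```text
time: 12.53
tool_pos: [0.4432, 0.0347, 0.0989]
tcp_rot: [0.002, -3.14, 0.001]
wrist_force: [-0.1, 0.2, -1.6]
grip_width: 0.243
finger_force: 79.6
time: 12.95
tool_pos: [0.4437, 0.0347, 0.0914]
tcp_rot: [0.002, -3.141, 0.0]
wrist_force: [-0.2, -0.3, -1.6]
grip_width: 0.244
finger_force: 79.6
[-0.22674429 -0.27483851 -1.5501716 ] [-0.01922581  0.01015387 -0.03706493]
```

View pics/s7.png

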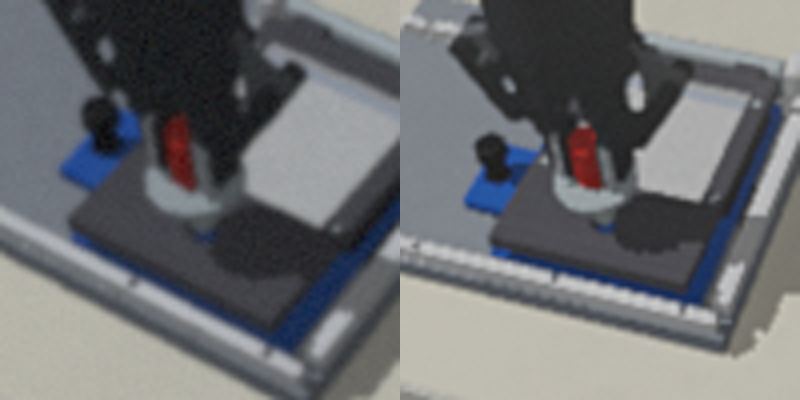

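The tip is at the mouth, inside the hole's outline and perhaps 1–2 mm towards +y. I go down gently.

```bash
python3 -m pendant '[{"grip":5,"delta_pos":[0,-0.1,-0.2],"delta_rot":[0,0,0]},{"grip":5,"delta_pos":[0,0,-0.2],"delta_rot":[0,0,0]},{"grip":5,"delta_pos":[0,0,-0.2],"delta_rot":[0,0,0]},{"grip":5,"delta_pos":[0,0,-0.1],"delta_rot":[0,0,0]},{"grip":5,"delta_pos":[0,0,0],"delta_rot":[0,0,0]}]'
```

```text
time: 13.47
tool_pos: [0.4435, 0.0338, 0.0842]
tcp_rot: [0.002, -3.141, 0.0]
wrist_force: [-0.5, 0.1, -1.7]
grip_width: 0.243
finger_force: 79.6
```

```bash
python3 -m pendant '[{"grip":5,"delta_pos":[0,0,-0.2],"delta_rot":[0,0,0]},{"grip":5,"delta_pos":[0,0,-0.2],"delta_rot":[0,0,0]},{"grip":5,"delta_pos":[0,0,-0.2],"delta_rot":[0,0,0]},{"grip":5,"delta_pos":[0,0,0],"delta_rot":[0,0,0]},{"grip":5,"delta_pos":[0,0,0],"delta_rot":[0,0,0]}]'
```

```text
time: 13.88
tool_pos: [0.4436, 0.0338, 0.0784]
tcp_rot: [0.002, -3.141, 0.0]
wrist_force: [0.0, -0.8, -1.4]
grip_width: 0.244
finger_force: 79.6
```

```bash
python3 -m pendant '[{"grip":5,"delta_pos":[0,0,-0.2],"delta_rot":[0,0,0]},{"grip":5,"delta_pos":[0,0,-0.2],"delta_rot":[0,0,0]},{"grip":5,"delta_pos":[0,0,-0.2],"delta_rot":[0,0,0]},{"grip":5,"delta_pos":[0,0,-0.2],"delta_rot":[0,0,0]},{"grip":5,"delta_pos":[0,0,0],"delta_rot":[0,0,0]}]'
python3 -m pendant '[{"grip":5,"delta_pos":[0,0,-0.2],"delta_rot":[0,0,0]},{"grip":5,"delta_pos":[0,0,-0.2],"delta_rot":[0,0,0]},{"grip":5,"delta_pos":[0,0,-0.2],"delta_rot":[0,0,0]},{"grip":5,"delta_pos":[0,0,-0.2],"delta_rot":[0,0,0]},{"grip":5,"delta_pos":[0,0,0],"delta_rot":[0,0,0]}]'
```

```text
time: 14.3
tool_pos: [0.4435, 0.0337, 0.07]
tcp_rot: [0.002, -3.141, 0.0]
wrist_force: [1.0, -0.4, -1.1]
grip_width: 0.24
finger_force: 79.7
time: 14.72
tool_pos: [0.4435, 0.0337, 0.0621]
tcp_rot: [0.002, -3.141, 0.0]
wrist_force: [-0.9, 0.6, -1.5]
grip_width: 0.243
finger_force: 79.7
```

```bash
python3 -m pendant '[{"grip":5,"delta_pos":[0,0,-0.2],"delta_rot":[0,0,0]},{"grip":5,"delta_pos":[0,0,-0.2],"delta_rot":[0,0,0]},{"grip":5,"delta_pos":[0,0,-0.2],"delta_rot":[0,0,0]},{"grip":5,"delta_pos":[0,0,-0.1],"delta_rot":[0,0,0]},{"grip":5,"delta_pos":[0,0,0],"delta_rot":[0,0,0]}]' 110
python3 -m pendant '[{"grip":5,"delta_pos":[0,0,-0.2],"delta_rot":[0,0,0]},{"grip":5,"delta_pos":[0,0,-0.2],"delta_rot":[0,0,0]},{"grip":5,"delta_pos":[0,0,-0.1],"delta_rot":[0,0,0]},{"grip":5,"delta_pos":[0,0,0],"delta_rot":[0,0,0]},{"grip":5,"delta_pos":[0,0,0],"delta_rot":[0,0,0]}]'
```

```text
time: 15.13
tool_pos: [0.4437, 0.0338, 0.0554]
tcp_rot: [0.002, -3.141, -0.0]
wrist_force: [-1.1, 0.9, -1.6]
grip_width: 0.239
finger_force: 107.7
time: 15.55
tool_pos: [0.4435, 0.0338, 0.0506]
tcp_rot: [0.002, -3.141, -0.0]
wrist_force: [-3.1, 0.3, 4.3]
grip_width: 0.234
finger_force: 108.2
```

```bash
python3 -m pendant '[{"grip":5,"delta_pos":[0,0,-0.2],"delta_rot":[0,0,0]},{"grip":5,"delta_pos":[0,0,-0.2],"delta_rot":[0,0,0]},{"grip":5,"delta_pos":[0,0,-0.1],"delta_rot":[0,0,0]},{"grip":5,"delta_pos":[0,0,0],"delta_rot":[0,0,0]},{"grip":5,"delta_pos":[0,0,0],"delta_rot":[0,0,0]}]'
```

```text
time: 15.97
tool_pos: [0.4436, 0.0339, 0.0495]
tcp_rot: [0.002, -3.139, -0.002]
wrist_force: [-18.6, -1.7, 41.3]
grip_width: 0.234
finger_force: 112.8
```

```bash
python3 -m pendant '[{"grip":5,"delta_pos":[-0.1,0,0.1],"delta_rot":[0,0,0]},{"grip":5,"delta_pos":[0,0,0],"delta_rot":[0,0,0]},{"grip":5,"delta_pos":[0,0,0],"delta_rot":[0,0,0]},{"grip":5,"delta_pos":[0,0,0],"delta_rot":[0,0,0]},{"grip":5,"delta_pos":[0,0,0],"delta_rot":[0,0,0]}]'
python3 - <<'E'
from h import *
s=bot.state();print(s['wrist_force'],s['torque'])
a=snapshot('scene')[198:298,143:243];b=snapshot('side')[198:298,166:266]
cv2.imwrite('pics/s8.png',np.hstack([cv2.resize(k,(400,400),interpolation=cv2.INTER_CUBIC) for k in(a,b)]))
s=bot.state();print(s['time'],s['tool_pos'],s['wrist_force'],s['finger_force'])
E
```

```text
time: 16.38
tool_pos: [0.4436, 0.0338, 0.0497]
tcp_rot: [-0.002, 3.141, 0.002]
wrist_force: [-11.5, -1.7, 31.0]
grip_width: 0.237
finger_force: 111.2
[-11.48072796  -1.67071269  30.99199031] [-0.31276934  2.50299982  0.04333646]
16.4833 [0.44358096 0.03387717 0.04974838] [-12.74264109  -1.00602182  30.18520916] 111.22673962265253
```

View pics/s8.png

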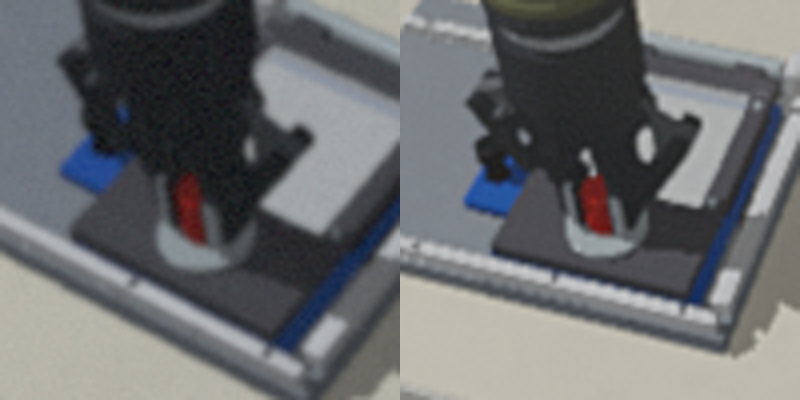

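The flange sits flush on the shut plate, pressed with about 30 N, and the pin is upright and gripped.

```bash
python3 -c "
from bench import job
print(job.close_job())"
```

```text
the job is handed in; nothing more can be done
None
```

I handed the job in at about 16.5 s, with the nest home against its stop, the plate shut and the pin upright through plate and nest into the bed, gripped and pressed at about 30 N; the hand-in returned no verdict.

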